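# Bring the long bolt round on the parts carousel and kit it in the tray

### The arm

A 6-joint arm with a two-finger parallel gripper is mounted at the origin on a cart in front of the work surface, level with it; the furniture and walls round the work are solid. World frame = base frame: x ahead of the robot, y to its left, z up, the work surface at z = 0. Lengths are in m, angles in rad, forces in N, time in s.
With the tool pointing down it reaches from about 0.275 to 0.85 m from the base axis. Payload 19 kg.
Tool frame: the origin (TCP) lies midway between the tips of the shut fingers; the grasp point (between the pads) lies 19 mm behind it (grip_point_offset is the distance from the TCP to the grasp point, in m); z points along the fingers, y is the line along which they close (so a half turn about z gives the same grasp; the last joint's range is limited). The gripper opens to 85 mm and grips with 20 to 120 N. Pads are 22 mm wide; open, the fingers measure 114 mm over their backs; the gripper's body (76 mm by 85 mm) begins 54 mm behind the grasp point. The pads swing forward as they close: fully open they stand 13 mm farther back than shut.
Start: joints at [1.146, 0.15, 1.437, -0, 1.554, -0.134], TCP at [0.165, 0.551, 0.231] pointing down, gripper open.
Joint ranges: [-2.8, 2.8], [-0.68, 2.1], [0.12, 2.68], [-1.39, 4.53], [0.16, 2.79], [-2.81, 2.81]. Speed limits (rad/s): [1.89, 1.89, 2.22, 3.01, 3.01, 3.01].

### API

Orientations are given as a unit quaternion [x, y, z, w].
In Python, from rig import * gives the robot as it stands. Calls block until the motion is done:
- movep(position, orientation): joint-space move of the TCP to a pose.
- move_straight(position, orientation=None, rate=0.15): straight line of the TCP; orientation=None keeps the orientation; rate is the mean speed in m/s.
- set_joints(angles): joint-space move.
- open_jaws() and grab(): open the fingers fully, or close them until they stop; the grip force is fixed at half the most.
- hold(seconds).
- ik(position, orientation): joint angles nearest the present ones, or None.
- get_obs(): the state.
- snapshot(name): name is "side" or "top"; returns a dict with "image" (400x640x3 uint8, red, green, blue), "K" (3x3 intrinsics, pixels), "world_from_camera" (4x4, takes a point from camera to world coordinates). Camera axes: x right, y up, looking along -z (the intrinsics and any distortion apply to the point x, -y, -z); pixel columns grow to the right and rows downward; lengths in m; the calibration is good to about 2 mm. A picture is of the moment at which its call begins. There is no depth.
A pose or a line that the arm cannot do raises Unreachable and nothing moves.
- hand_in(): hands the job in; it is judged then, once.
Trained networks look in a picture, given as the dict that the camera call returned (one of the last four; its "shot" number tells which), for a name from the list of things; names that differ only in an ending like _2 or _b are one class to them, and where a whole thing is asked for, a point or a joint stands for the part that bears it (a point fixed in the world has none). Each returns a list of dicts, best first, with "conf" (0 to 1); they miss things now and then, are a little off and sometimes report something else, mostly with a low value. They report only what shows in the picture. A call takes as long as a camera call.
- recognise(picture, query): "box" ([centre column, centre row, width, height] in pixels, round what is visible of it).
The state is a dict: "time_s": time; "joint_pos": joint angles; "qvel": joint speeds; "joint_efforts": joint torques, N m; "eef_pos": TCP position; "ee_rot": TCP orientation; "ft_force": force on the tool from outside, world axes, zero at the start; "moment": the same for the moment, N m; "grip_width": opening from 0.0 (shut) to 1.0 (fully open); "gripper_force": force on a finger pad.
Only numpy, scipy, OpenCV 4.12 (cv2) and the standard library are available. Lean on these libraries where they do the work, as an engineer would, in place of code of your own. Each camera call takes 0.05 s, during which the arm holds its last target. There are 200 camera calls.

### The job

The small parts carousel on the bench turns on its foot by any of its four wooden posts. Turn it steadily until the longer of its two hexagon bolts has come round to the front, in line with the fixed pointer on the foot, and leave it there. Then lift that bolt out and stand it upright on its head on the floor of the small open steel tray.

Things in the scene. Friction and masses are not known exactly. Their poses are not given: they have to be found in the camera images.
- carousel_foot: Fixed foot of the grey carousel. Origin: on the turning axis at bench height, z up. Front = its -x axis, roughly toward the robot: there, 157 mm from the axis, stands the pointer, 36 mm high. Carousel: 252 mm across, four compartments, floor 32 mm above the bench, rim and dividers up to 48, hub to 66. At the start: ball bearing in front, pipe end behind, one bolt left, one right.
- carousel (a joint): Turn of the carousel, rad, counterclockwise from above; about 1 N at a post turns it, it stays where left, over half a turn either way; the loose parts ride along. Its four round wooden posts stand 113 mm from the axis, at 45, 135, 225, 315 degrees from the foot's +x axis at joint 0; 14 mm thick (20 below 50 mm height), tops 94 mm above the bench.
- long_bolt: Long bright hexagon bolt, 80 mm, 0.11 kg, standing on its head (shank up) about 75 mm from the axis, in the left or right compartment. Origin: centre of the head's underside; z along the shank. Head 24 mm across flats, 10 high; shank 16 mm, but fingers stop 17 to 24 mm apart on it (tapering upward). The other bolt, 60 mm long, is not wanted.
- steel_tray: Small open tray of plain folded steel, empty, loose on the bench left of the carousel; 72 mm (x) by 100 mm (y), 30 mm high, walls and floor 2 mm. Origin: centre of its underside; z up.

How it is judged:
On the way:
1. the carousel has been turned (its angle beyond 0.8 rad either way) and is at rest, with the long bolt upright on its floor at the front, within 22 mm sideways of the line from the axis to the pointer ((value of joint carousel above 0.8 rad or value of joint carousel below -0.8 rad) and x of long_bolt in the frame of carousel_foot between -0.125 and -0.04 m and y of long_bolt in the frame of carousel_foot between -0.022 and 0.022 m and z of long_bolt in the frame of carousel_foot between 0.027 and 0.037 m and angle between long_bolt's own z axis and vertical below 0.17 rad and velocity of joint carousel between -0.1 and 0.1 rad/s), for 0.3 s.
At the end, for the whole second after the job is handed in: The long bolt stands upright (within 10 degrees) on its head at rest on the floor of the steel tray, within its walls, the tray standing level on the bench (x of long_bolt in the frame of steel_tray between -0.026 and 0.026 m and y of long_bolt in the frame of steel_tray between -0.04 and 0.04 m and z of long_bolt in the frame of steel_tray between -0.002 and 0.008 m and angle between long_bolt's own z axis and vertical below 0.17 rad and angle between steel_tray's own z axis and vertical below 0.1 rad and height (world z) of steel_tray below 0.01 m and linear speed of long_bolt below 0.02 m/s); the robot touches nothing.
It fails at once if the long bolt is lifted out before the carousel has been turned (not (value of joint carousel above 0.8 rad or value of joint carousel below -0.8 rad) and z of long_bolt in the frame of carousel_foot above 0.06 m).
It fails at once if the carousel is spun hard (over 4 rad/s) (velocity of joint carousel above 4 rad/s or velocity of joint carousel below -4 rad/s).
It also fails if it takes over 54 s, if anything falls off the work surface, if the arm or the gripper's body presses on something with over 40 N, if the wrist force passes 120 N, or if a joint passes its speed limit or range.

## Working session

There is one attempt and no reset: what is moved stays moved. The work goes in short steps, each a Python script; the robot and the scene stay as the last script left them, time stands still between calls to the robot, and variables do not carry over. Pictures are saved under pics/ and viewed, at most 10 in all, crops included, and the job is handed in when it is done.

```bash
mkdir -p pics
cat > h.py <<'E'
from rig import *
import numpy as np, cv2
def save(p,n): cv2.imwrite('pics/'+n,cv2.cvtColor(np.asarray(p['image']),cv2.COLOR_RGB2BGR))
def proj(p,X):
    T=np.linalg.inv(p['world_from_camera']);X=np.atleast_2d(X);c=X@T[:3,:3].T+T[:3,3]
    c=c*[1,-1,-1];u=c@np.array(p['K']).T;return u[:,:2]/u[:,2:]
def back(p,uv,z):
    T=np.array(p['world_from_camera']);d=np.linalg.inv(p['K'])@[uv[0],uv[1],1];d=T[:3,:3]@(d*[1,-1,-1])
    o=T[:3,3];return o+d*(z-o[2])/d[2]
E
python3 - <<'E'
from h import *
o=get_obs();print(o['time_s'],o['ee_rot'],o['grip_width'])
for n in('top','side'):
    p=snapshot(n);save(p,n+'0.png');print(n,np.round(p['world_from_camera'],3).tolist(),np.round(p['K'],1).tolist(),[k for k in p])
    for q in('carousel_foot','long_bolt','steel_tray'):
        print(q,[(np.round(d['box'],1).tolist(),round(d['conf'],2)) for d in recognise(p,q)[:3]])
E
```

```text
0.0 [ 1.44870304e-01  9.89450454e-01 -6.01741622e-04 -1.81326502e-04] 1.0001612201369747
top [[0.023, 0.993, -0.115, 0.534], [-0.999, 0.02, -0.028, -0.165], [-0.025, 0.116, 0.993, 0.959], [0.0, 0.0, 0.0, 1.0]] [[418.8, 0.0, 321.2], [0.0, 418.8, 199.3], [0.0, 0.0, 1.0]] ['image', 'K', 'world_from_camera', 'shot']
carousel_foot [([390.5, 215.5, 116.7, 127.2], 0.58)]
long_bolt [([356.5, 195.0, 8.6, 11.6], 0.58)]
steel_tray [([249.7, 223.7, 53.2, 32.4], 0.57)]
side [[-0.956, 0.183, -0.231, 0.39], [-0.294, -0.531, 0.795, 0.65], [0.023, 0.827, 0.561, 0.617], [0.0, 0.0, 0.0, 1.0]] [[476.2, 0.0, 319.0], [0.0, 476.2, 202.0], [0.0, 0.0, 1.0]] ['image', 'K', 'world_from_camera', 'shot']
carousel_foot [([339.6, 175.6, 111.2, 81.0], 0.82)]
long_bolt [([315.1, 179.1, 13.9, 35.0], 0.64)]
steel_tray [([307.8, 277.2, 58.0, 56.8], 0.84)]
```

Run:
```python
import cv2,numpy as np
a=cv2.imread('pics/top0.png')[110:310,200:500];b=cv2.imread('pics/side0.png')[90:340,200:500]
cv2.imwrite('pics/a.png',cv2.resize(a,None,fx=2.6,fy=2.6,interpolation=3)); cv2.imwrite('pics/b.png',cv2.resize(b,None,fx=2.4,fy=2.4,interpolation=3))
```

```text
(no output)
```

View pics/a.png

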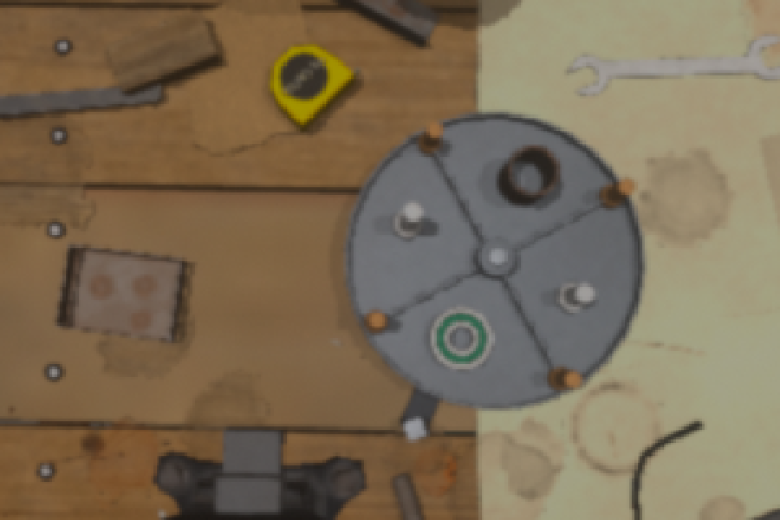

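View pics/b.png

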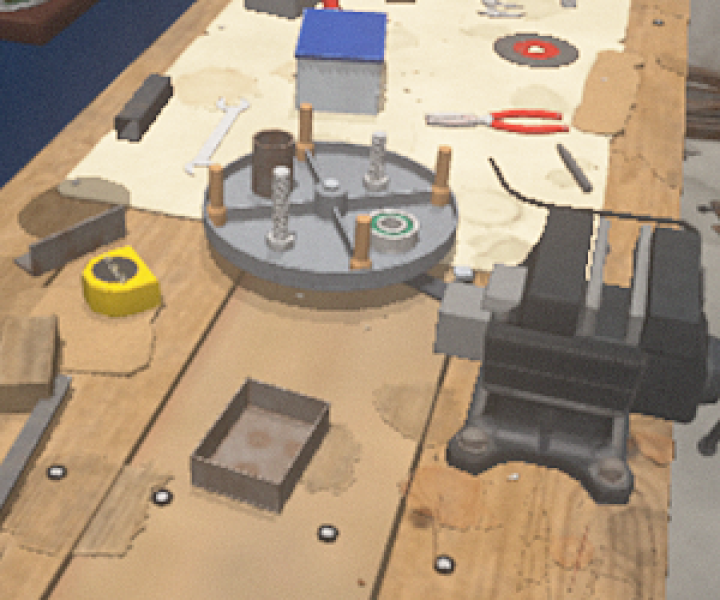

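The top view shows the carousel hub at crop (497,256), the pointer at (414,428) and the bolts at (408,215) on the left and (578,293) on the right. The tray is at (125,293), and there's a vise in front at (260,480). Next I'll fit the carousel pose from posts, hub and pointer in both views, and triangulate both bolts.

```bash
cat > fit.py <<'E'
from h import *
from scipy.optimize import least_squares
pt=snapshot('top');ps=snapshot('side')
t=lambda a:np.array(a)/2.6+[200,110]
s=lambda a:np.array(a)/2.4+[200,90]
def pts(x,y,psi,th):
    L=[[x,y,.066],[x-.157*np.cos(psi),y-.157*np.sin(psi),.036]]
    for k in range(4):
        a=psi+th+np.pi/4+k*np.pi/2; L.append([x+.113*np.cos(a),y+.113*np.sin(a),.094])
    return np.array(L)
# order hub, pointer, A(45),B? sequence ccw from above: A(+x,+y),C(-x,+y),D(-x,-y),B(+x,-y)
ut=t([[497,256],[414,428],[433,130],[374,319],[572,377],[626,186]])
us=s([[331,183],[464,273],[217,168],[362,219],[443,149],[306,106]])
f=lambda v:np.r_[(proj(pt,pts(*v))-ut).ravel(),(proj(ps,pts(*v))-us).ravel()]
r=least_squares(f,[.5,-.3,0,0],loss='soft_l1');print(np.round(r.x,4));print(np.round(f(r.x).reshape(2,6,2),1).tolist())
def tri(a,b):
    g=lambda X:np.r_[proj(pt,X)[0]-a,proj(ps,X)[0]-b]
    q=least_squares(g,[.5,-.3,.05]);return np.round(q.x,4),np.round(q.fun,1)
print('L top',tri(t([412,210]),s([282,170])));print('R top',tri(t([584,291]),s([378,135])))
print('heads on z=.042 L',back(ps,s([281,237]),.042),'R',back(ps,s([377,180]),.042))
c=[[65,325],[180,341],[188,262],[72,247]]
for i in c: print('tray rim',np.round(back(pt,t(i),.03),4))
for i in [[191,455],[278,483],[329,402],[249,352-0+26]]: print('tray side rim',np.round(back(ps,s(i),.03),4))
# vise top corners in side view at guessed heights
for n,i in [('vise jaw left top',[440,300]),('jaw r',[585,215]),('rear',[690,225]),('foot',[460,440])]:
    print(n,np.round(back(ps,s(i),.08),3),np.round(back(ps,s(i),0),3))
for i in [[225,432],[283,432],[157,470],[365,470]]: print('vise top',np.round(back(pt,t(i),.08),3))
E
python3 fit.py
python3 -c "
import cv2
a=cv2.imread('pics/top0.png')[200:400,200:500];cv2.imwrite('pics/c.png',cv2.resize(a,None,fx=2.6,fy=2.6,interpolation=3))"
```

```text
[ 0.6202 -0.2884 -0.4171  0.1408]
[[[-0.5, 0.1], [-0.3, 0.6], [-0.2, -0.1], [0.4, 0.3], [-0.5, 1.2], [-0.4, 0.3]], [[-0.4, -0.5], [-0.7, -1.5], [-1.1, -0.9], [0.2, -0.7], [0.4, -0.9], [-0.4, -0.6]]]
L top (array([ 0.6495, -0.217 ,  0.1115]), array([ 0.1,  0.7, -0.7, -0.1]))
R top (array([ 0.591 , -0.3553,  0.0891]), array([ 0.1,  0.4, -0.4, -0. ]))
heads on z=.042 L [ 0.64628695 -0.21371059  0.042     ] R [ 0.5860559  -0.34845927  0.042     ]
tray rim [0.5571 0.0732 0.03  ]
tray rim [ 0.5457 -0.026   0.03  ]
tray rim [ 0.6133 -0.0303  0.03  ]
tray rim [0.6242 0.0705 0.03  ]
tray side rim [0.6257 0.0745 0.03  ]
tray side rim [0.5564 0.0816 0.03  ]
tray side rim [ 0.545  -0.0153  0.03  ]
tray side rim [ 0.6135 -0.023   0.03  ]
vise jaw left top [ 0.48  -0.109  0.08 ] [ 0.493 -0.222  0.   ]
jaw r [ 0.379 -0.283  0.08 ] [ 0.377 -0.422  0.   ]
rear [ 0.287 -0.297  0.08 ] [ 0.272 -0.438  0.   ]
foot [0.436 0.051 0.08 ] [ 0.442 -0.038  0.   ]
vise top [ 0.474 -0.072  0.08 ]
vise top [ 0.475 -0.118  0.08 ]
vise top [ 0.443 -0.019  0.08 ]
vise top [ 0.447 -0.184  0.08 ]
```

View pics/c.png

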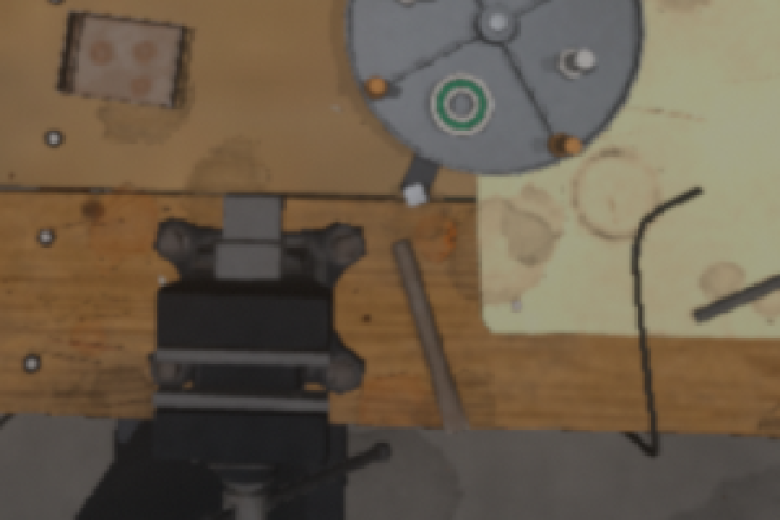

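Triangulation puts the left bolt's top at z = 0.1115, which is 80 mm above the carousel floor. The right one's is at 0.089, so the left bolt is the long one, as the network says. It has to turn about +1.53 rad to reach the pointer. I'll grip post A (rear left), swing it round and then look.

```bash
cat >> h.py <<'E'
from scipy.spatial.transform import Rotation as Ro
def down(yang):  # tool z down, tool y at world angle yang
    y=np.array([np.cos(yang),np.sin(yang),0]);z=np.array([0,0,-1.]);x=np.cross(y,z)
    return Ro.from_matrix(np.c_[x,y,z]).as_quat()
C=np.array([.6202,-.2884]);PSI=-.4171
E
cat > turn.py <<'E'
from h import *
a0=PSI+.1408+np.pi/4; D=1.525
P=lambda a,z:np.array([C[0]+.113*np.cos(a),C[1]+.113*np.sin(a),z])
best=None
for k in(-1,1):
    qs=[ik(P(a0+d,.065),down(a0+d+k*np.pi/2)) for d in(0,D/2,D)]
    print(k,[None if q is None else np.round(q,2).tolist() for q in qs])
    if all(q is not None for q in qs):
        m=max(abs(q[5]) for q in qs)
        if best is None or m<best[0]: best=(m,k)
k=best[1]*np.pi/2
movep(P(a0,.2),down(a0+k)); move_straight(P(a0,.063),rate=.12); print(get_obs()['ft_force'])
grab(); o=get_obs(); print('grip',o['grip_width'],o['gripper_force'],o['ft_force'],o['time_s'])
N=9
for i in range(1,N+1):
    d=D*i/N; move_straight(P(a0+d,.063),down(a0+d+k),rate=.07)
    if i%3==0:o=get_obs();print(i,np.round(o['ft_force'],1),round(o['time_s'],1),round(o['grip_width'],2))
hold(.2);open_jaws();move_straight(P(a0+D,.2),rate=.15);hold(.2)
print(get_obs()['time_s'])
for n in('top','side'):
    p=snapshot(n);save(p,n+'1.png')
    for q in('long_bolt','steel_tray','carousel_foot'):
        print(n,q,[(np.round(d['box'],1).tolist(),round(d['conf'],2)) for d in recognise(p,q)[:3]])
a=cv2.imread('pics/top1.png')[110:310,200:500];b=cv2.imread('pics/side1.png')[90:340,200:500]
cv2.imwrite('pics/d.png',cv2.resize(a,None,fx=2.6,fy=2.6,interpolation=3)); cv2.imwrite('pics/e.png',cv2.resize(b,None,fx=2.4,fy=2.4,interpolation=3))
E
python3 turn.py
```

```text
-1 [[-0.42, 0.61, 1.15, -0.0, 1.38, 0.65], [-0.38, 0.46, 1.38, -0.0, 1.3, -0.08], [-0.45, 0.31, 1.59, -0.0, 1.24, -0.91]]
1 [[-0.42, 0.61, 1.15, -0.0, 1.38, -2.5], None, [-0.45, 0.31, 1.59, -0.0, 1.24, 2.23]]
[0.39746002 0.09888522 0.67022328]
grip 0.13914751016341925 58.750607119873166 [ 0.36748513 -0.81093349  3.99250806] 5.8083
3 [-4.8 -4.7  3.4] 7.1 0.14
6 [-2.1 -9.1  1.7] 8.4 0.14
9 [ 2.9 -8.7 -0.8] 9.6 0.15
11.8
top long_bolt []
top steel_tray [([248.1, 222.5, 52.9, 34.8], 0.92)]
top carousel_foot [([400.5, 216.8, 97.7, 127.8], 0.84)]
side long_bolt [([361.9, 177.4, 14.2, 35.3], 0.62)]
side steel_tray [([308.7, 275.3, 57.2, 55.8], 0.8)]
side carousel_foot [([340.9, 175.9, 112.4, 80.8], 0.89)]
```

View pics/e.png

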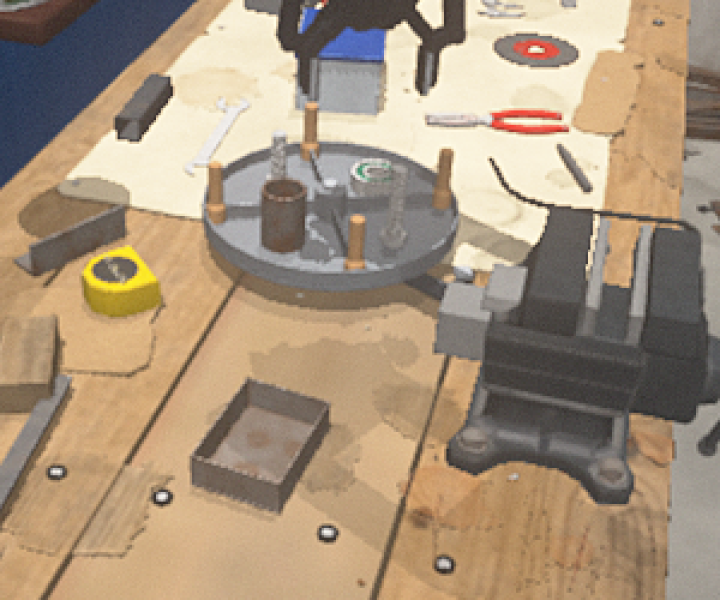

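View pics/d.png

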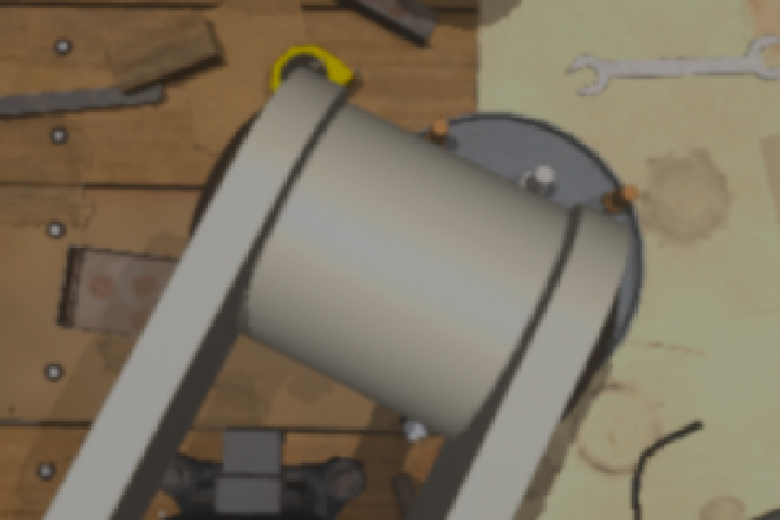

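The side view shows the long bolt upright at crop (399,170)–(394,243), beside the pointer at (463,273). The arm hides it in the top view, so I'll swing left for a clear one.

```bash
cat > look.py <<'E'
from h import *
from scipy.optimize import least_squares
q=list(get_obs()['joint_pos']);q[0]=.6;set_joints(q)
pt=snapshot('top');ps=snapshot('side');save(pt,'top2.png')
bx={}
for n,p in(('t',pt),('s',ps)):
    for k in('long_bolt','steel_tray'):
        bx[n,k]=r=recognise(p,k)[:2];print(n,k,[(np.round(d['box'],1).tolist(),round(d['conf'],2)) for d in r])
s=np.array([399,170])/2.4+[200,90]
print('side top',back(ps,s,.111),'side head',back(ps,np.array([394,238])/2.4+[200,90],.042))
a0=1.20+1.525;print('expected',C+.077*np.array([np.cos(a0),np.sin(a0)]))
if bx['t','long_bolt']:
    b=bx['t','long_bolt'][0]['box'];print('top mid',back(pt,b[:2],.075))
for n,p in(('t',pt),('s',ps)): print('tray',n,back(p,bx[n,'steel_tray'][0]['box'][:2],.015))
a=cv2.imread('pics/top2.png')[150:290,200:400];cv2.imwrite('pics/f.png',cv2.resize(a,None,fx=4,fy=4,interpolation=3))
print(get_obs()['time_s'])
E
python3 look.py
```

```text
t long_bolt [([375.4, 243.2, 8.9, 12.5], 0.64)]
t steel_tray []
s long_bolt []
s steel_tray []
side top [ 0.54784819 -0.25322192  0.111     ] side head [ 0.54567417 -0.24686431  0.042     ]
expected [ 0.54978558 -0.25724219]
top mid [ 0.54597827 -0.25568801  0.075     ]Traceback (most recent call last):
  File "look.py", line 14, in <module>
    for n,p in(('t',pt),('s',ps)): print('tray',n,back(p,bx[n,'steel_tray'][0]['box'][:2],.015))
                                                         ~~~~~~~~~~~~~~~~~~^^^
IndexError: list index out of range
```

```bash
cat > pick.py <<'E'
from h import *
b=[.547,-.2555]
c=[(ik([*b,.2],down(PSI+k)),PSI+k) for k in(0,np.pi)]
c=[x for x in c if x[0] is not None];y=min(c,key=lambda x:abs(x[0][5]))[1];print(y)
movep([*b,.2],down(y));move_straight([*b,.069],rate=.1)
o=get_obs();print(np.round(o['ft_force'],1));grab();o=get_obs();print('grip',o['grip_width'],o['gripper_force'],np.round(o['ft_force'],1))
move_straight([*b,.2],rate=.12)
hold(.1);o=get_obs();print(o['grip_width'],o['gripper_force'],np.round(o['ft_force'],1))
t=[.585,.026];yt=y+.4
move_straight([*t,.2],down(yt),rate=.15)
hold(.2)
for n in('side',):
    p=snapshot(n);save(p,n+'3.png')
    for k in('steel_tray','long_bolt'): print(n,k,[(np.round(d['box'],1).tolist(),round(d['conf'],2)) for d in recognise(p,k)[:2]])
print(get_obs()['time_s'])
a=cv2.imread('pics/side3.png')[90:340,180:480];cv2.imwrite('pics/g.png',cv2.resize(a,None,fx=2.4,fy=2.4,interpolation=3))
E
python3 pick.py
```

```text
-0.4171
[-0.  -1.5 -0.1]
grip 0.22346770383183817 57.12864647299284 [-0.3 -1.5  2.9]
0.22224617874095956 56.987500162795186 [-0.1  0.6 -0.7]
side steel_tray [([309.4, 276.9, 59.1, 54.7], 0.67)]
side long_bolt [([306.9, 188.9, 17.4, 43.9], 0.73)]
22.8333
```

View pics/g.png

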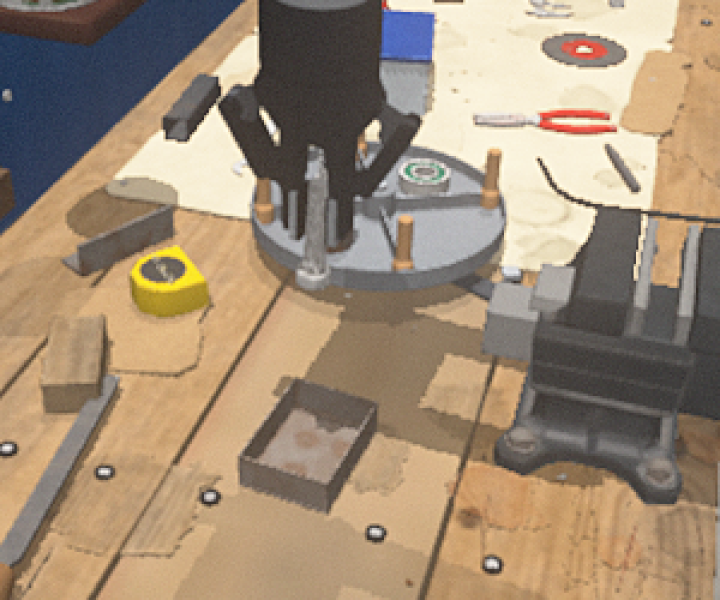

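The bolt hangs upright in the gripper, head at crop (313,278), with the empty tray at (309,447). I'll lower it until it touches the tray floor.

```bash
cat > place.py <<'E'
from h import *
p=snapshot('side');print('bolt xy',back(p,np.array([313,280])/2.4+[180,90],.165)[:2],'tray',back(p,[309.4,276.9],.015)[:2])
t=[.585,.026]
move_straight([*t,.046],rate=.1);hold(.2);f0=get_obs()['ft_force'][2]
z=.046
while z>.035:
    z-=.001;move_straight([*t,z],rate=.02);f=get_obs()['ft_force'][2]-f0
    if f>3:break
print('z',z,f);hold(.2);open_jaws();hold(.2);move_straight([*t,.2],rate=.1)
q=list(get_obs()['joint_pos']);q[0]+=.7;set_joints(q)
pt=snapshot('top');ps=snapshot('side');save(pt,'top4.png');save(ps,'side4.png');print(get_obs()['time_s'])
a=cv2.imread('pics/top4.png')[170:270,200:300];b=cv2.imread('pics/side4.png')[220:320,250:350]
cv2.imwrite('pics/i.png',cv2.resize(np.hstack([a,b]),None,fx=4,fy=4,interpolation=3))
E
python3 place.py
```

```text
bolt xy [0.58553804 0.0275396 ] tray [0.58270637 0.03592784]
z 0.03899999999999999 3.4739634432459905
30.9333
```

View pics/i.png

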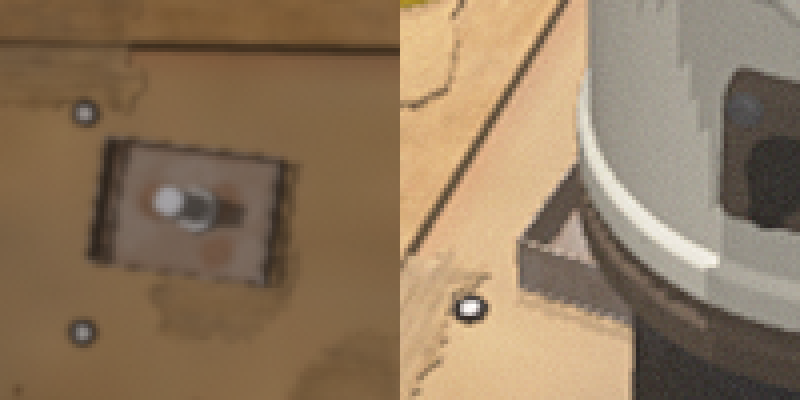

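The top view shows the bolt upright near the middle of the tray: head at (197,208), and its tip offset to (168,203), which matches the expected parallax. The arm is clear.

```bash
python3 -c "
from rig import *
print(hand_in())"
```

```text
the job is handed in; nothing more can be done
None
```

I turned the carousel until the long bolt lined up with the pointer, stood the bolt upright on its head in the steel tray and handed the job in at about 31 s; the hand-in gave no verdict.

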